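# Push a row of hose couplers and a stiff seal bar home with a straightedge

## Task

Pick up the straightedge and with it push the three loose couplers together, as one row, square against the rubber-faced seal bar of the leak-test nest, and on with the stiff bar until it stops at its hidden collars. Bed the row there by pressing with about 12 newtons (not under 8, not over 16) for a good second, and never with 20 or more. Keep the gripper off the couplers, leave the row lying against the bar, and stand the straightedge back on the bench, off the nest's base plate, disturbing nothing else.

Things in the scene. Friction and masses are not known exactly. Their poses are not given: they have to be found in the camera images.
- nest: Fixed nest: aluminium base plate 124 mm wide (y), 6 mm thick on the bench, slippery (friction about 0.15), with a sliding seal bar near its far end and a fixed back wall behind (top 36 mm above the bench). Origin: on the bench, mid-width, under the foremost place of the bar's front face. +x: pushing direction, towards the bar. The plate spans x = -126 (near edge) to +76 mm.
- seal_bar: Seal bar, steel, 118 mm wide, 27 mm high, front faced with black rubber. Origin: centre of its front face, level with the plate's top (6 mm above the bench); axes as the nest's. It slides stiffly along +x (drag about 3 N), stays where left, and stops hard at set collars: 2 to 20 mm beyond its start, differently each time and not reported.
- straightedge_grip (a point): Loose aluminium straightedge, 200 g, standing on its base bar: 120 mm long (y) x 24 mm thick (x) x 20 mm high, both long faces flat and slippery. On it, centred, a grip rib 70 mm long x 12 mm thick, from 20 to 53 mm above the underside. This point: centre of the rib, 40 mm above the underside; z up. Grip it from above across the 12 mm (along its x).
- coupler_0_center (a point): Loose quick hose coupler, the left one (+y of the nest), brass, 23 x 62 x 24 mm, about 90 g, lying on the base plate; point at its centre, 12 mm above its underside. y runs along its 62 mm length (either end may face the seal bar), z up. The three lie staggered by up to 35 mm and up to 7 degrees askew.
- coupler_1_center (a point): Loose quick hose coupler, the middle one, steel, 23 x 62 x 24 mm, about 90 g, lying on the base plate; point at its centre, 12 mm above its underside. y runs along its 62 mm length (either end may face the seal bar), z up. The three lie staggered by up to 35 mm and up to 7 degrees askew.
- coupler_2_center (a point): Loose quick hose coupler, the right one (-y of the nest), brass, 23 x 62 x 24 mm, about 90 g, lying on the base plate; point at its centre, 12 mm above its underside. y runs along its 62 mm length (either end may face the seal bar), z up. The three lie staggered by up to 35 mm and up to 7 degrees askew.
- green_handle: Bystander: pale green moulded handle blank, 37 x 149 x 35 mm, lying on the bench; origin at the centre of its underside.
- green_hook_a: Bystander: pale green moulded hook, 63 x 100 x 32 mm, lying on the bench; origin at the centre of its underside.
There are look-alikes about, which are no part of the job. Leave any turquoise look-alike of the part that bears coupler_0_center alone.

How it is judged (in metres and radians):
On the way, in this order (a step that is already met when the one before it is completed fails the run):
1. the straightedge is picked up, off the bench (height (world z) of straightedge_grip above 0.055 m), for 0.1 s.
2. with the bar at its stop, the row of three lies at the seal bar (no gap over 4 mm, within 5 degrees of square) and is pressed on it with 8 to 16 N for 0.8 s, by the straightedge (x of each of coupler_0_center, coupler_1_center, coupler_2_center in the frame of seal_bar above -0.035 m and z of each of coupler_0_center, coupler_1_center, coupler_2_center in the frame of seal_bar below 0.018 m and angle between the y axis of each of coupler_0_center, coupler_1_center, coupler_2_center and the x axis of nest, either way round below 0.087 rad and contact force between seal_bar and anything else between 8 and 16 N and (contact force between straightedge and coupler_0 above 0.5 N or contact force between straightedge and coupler_1 above 0.5 N or contact force between straightedge and coupler_2 above 0.5 N)), for 0.8 s.
At the end, for the whole second after the job is handed in: All three couplers lie on the base plate with no gap over 5 mm to the seal bar and within 5 degrees of square to it; the straightedge stands at rest on its base on the bench (grip point less than 43 mm up), not on the base plate (x of each of coupler_0_center, coupler_1_center, coupler_2_center in the frame of seal_bar above -0.036 m and z of each of coupler_0_center, coupler_1_center, coupler_2_center in the frame of seal_bar below 0.018 m and angle between the y axis of each of coupler_0_center, coupler_1_center, coupler_2_center and the x axis of nest, either way round below 0.087 rad and height (world z) of straightedge_grip below 0.043 m and angle between straightedge_grip's own z axis and vertical below 0.08 rad and linear speed of straightedge below 0.01 m/s); the robot touches nothing.
It fails at once if the seal bar is pressed with 20 N or more (contact force between seal_bar and anything else above 20 N).
It fails at once if the gripper touches a coupler (contact force between any of the arm, the fingers and coupler_0 above 0.5 N or contact force between any of the arm, the fingers and coupler_1 above 0.5 N or contact force between any of the arm, the fingers and coupler_2 above 0.5 N).
It fails at once if a bystander is moved by more than 15 mm (distance of any of green_handle, green_hook_a from where it was at the start of the episode above 0.015 m).
It also fails if it takes over 72 s, if anything falls off the work surface, if the arm or the gripper's body presses on something with over 40 N, if the wrist force passes 120 N, or if a joint passes its speed limit or range.

## Robot

A 6-joint arm with a two-finger parallel gripper is mounted at the origin on the work surface; the furniture and walls round the work are solid. World frame = base frame: x ahead of the robot, y to its left, z up, the work surface at z = 0. Lengths are in mm, angles in rad, forces in N, time in s.
With the tool pointing down it reaches from about 350 to 875 mm from the base axis. Payload 4.2 kg.
Tool frame: the origin (TCP) lies between the finger pads; the fingertips stand 25 mm ahead of it and the grasp point (between the pads) lies 6 mm ahead of it; y points along the fingers, z is the direction in which the jaws open and shut, and the axes are right-handed (so a half turn about y gives the same grasp; the last joint's range is limited). The gripper opens to 87 mm and grips with 3 to 60 N. Pads are 19 mm wide; open, the fingers measure 117 mm over their backs; the gripper's body (75 mm by 190 mm) begins 51 mm behind the grasp point.
Start: joints at [0.259, 0.385, 0.008, 0, -1.194, -0.259], TCP at [624.979, 0.025, 247.55] pointing down, gripper open.
Joint ranges: [-3.14, 3.14], [-1.21, 2.06], [-1.07, 1.41], [-3.16, 2.05], [-2.99, -0.16], [-3.1, 3.1]. Speed limits (rad/s): [2.79, 2.79, 3.14, 3.14, 3.14, 3.14].

## Interface

Orientations are given as a rotation vector (axis times angle).
In Python, from workcell import r gives the robot as it stands.
- The arm moves only by the tool arm_command, never from a script. Its argument "deltas" is a list of rows, each an object with "claw": the closure, from 0 (fully open) to 1 (shut); "dp": the shift along the tool's x, y, z each as a share of 4 cm, from -1 to 1, a list of three; "roll": the turn about the tool's y as a share of 0.12 rad, from -1 to 1. A call has 1 to 8 rows; each row shifts and turns the commanded pose from where the row before left it, along the tool's axes as they then stand; what a row does not reach is not made up. A row lasts 1/12 s, in which the tool goes at most 41.7 mm and 7.16 degrees, less where a joint would pass 70% of its speed; a pose out of reach is approached as far as the arm can. A call with a number of a shift or a turn outside -1 to 1 is refused whole. A call with a gripper value outside its range is refused whole. The fingers move at their own pace and stop on an object; "grip_force" is the grip in N (left out, the last holds). Time passes only in rows, so rows that do not move let the fingers close. It gives the time, the measured TCP pose, the force and the opening at its end, in the units of the state.
- r.get_state(): the state, without advancing time (a new reading comes with each control period).
- r.read_camera(name): name is "scene" or "side" or "wrist"; returns the picture (400x640x3 uint8, red, green, blue); there is no depth.
- r.camera_params(name): a dict with "fx", "fy", "cx", "cy" (pixels), "dist" ([k1, k2, p1, p2, k3] as OpenCV has them; the pictures are not rectified), "camera_from_world" (4x4, takes a point from world to camera coordinates); the wrist camera has in their place "mount" (4x4, takes a point from camera to tool coordinates, whose origin is the TCP and whose axes are the tool frame's). Camera axes: x right, y down, z forward; pixel columns grow to the right and rows downward; lengths in mm; the calibration is good to about 2 mm. A picture is of the moment at which its call begins: read the wrist's pose just before it. camera_params takes no time and is no camera call.
- r.sign_off(): hands the job in, once; it reports no verdict.
Trained networks look in the newest picture that a camera, given by its name, has taken for a name from the list of things; names that differ only in an ending like _2 or _b are one class to them, and where a whole thing is asked for, a point or a joint stands for the part that bears it (a point fixed in the world has none). Each returns a list of dicts, best first, with "conf" (0 to 1); they miss things now and then, are a little off and sometimes report something else, mostly with a low value. They report only what shows in the picture. A call takes as long as a camera call. They do not tell look-alikes from the thing itself.
- r.spot_in(target, camera): "box" ([left, top, right, bottom] in pixels, round what is visible of it).
- r.cut_out(target, camera): "region" (400x640 bool, what is visible of it) and "box" ([left, top, right, bottom] in pixels, round what is visible of it).
The state is a dict: "t": time; "joint_positions": joint angles; "qd": joint speeds; "joint_torque": joint torques, N m; "tool_pos": TCP position; "ee_rot": TCP orientation; "ft_force": force on the tool from outside, world axes, zero at the start; "torque": the same for the moment, N m; "grip_width": opening from 0.0 (shut) to 1.0 (fully open).
Only numpy, scipy, OpenCV 4.12 (cv2) and the standard library are available. Lean on these libraries where they do the work, as an engineer would, in place of code of your own. Each camera call takes 0.05 s, during which the arm holds its last target.

## Working session

There is one attempt and no reset: what is moved stays moved. The work goes in short steps, Python scripts to look and compute and a tool call to move; the robot and the scene stay as the last step left them, time stands still between calls to the robot, and variables do not carry over. Pictures are saved under pics/ and viewed, and the job is handed in when it is done.

Besides the shell and the picture viewer there is one more tool, called after "Request:" as a command line: name --argument value ..., lists and objects as JSON in quotes. arm_command: Moves the arm, as the interface text tells. Its arguments: {"type":"object","properties":{"deltas":{"type":"array"},"grip_force":{"type":"number"}},"required":["deltas"]}

```bash
ls; mkdir -p pics; python3 - <<'E'
from workcell import r
import cv2
print(r.get_state())
for n in ("scene","side","wrist"):
    im=r.read_camera(n); cv2.imwrite(f"pics/{n}0.png",im[:,:,::-1])
    print(n,r.camera_params(n))
E
```

```text
pics
{'t': 0.0, 'joint_positions': array([ 2.58574298e-01,  3.85557063e-01,  6.63545980e-03, -4.74002013e-04,
       -1.19400090e+00, -2.58558255e-01]), 'qd': array([-0.00246888, -0.00027043,  0.00072898, -0.00193082,  0.00088252,
        0.00084172]), 'joint_torque': array([ 5.69075401e-04, -3.90661991e+01,  1.87403029e+01,  4.22001421e+00,
        1.09914420e-02, -1.81494070e-04]), 'tool_pos': array([ 6.24457676e+02, -5.52539559e-04,  2.46466718e+02]), 'ee_rot': array([-1.20776455, -1.20743021,  1.21019363]), 'ft_force': array([-0.19674607,  0.24553782,  0.63461226]), 'torque': array([-0.01905614, -0.01477127, -0.00031318]), 'grip_width': 1.0001010419059928}
scene {'fx': 408.1938664329948, 'fy': 408.1938664329948, 'cx': 321.5621935083527, 'cy': 186.6831637523579, 'dist': array([0.03127292, 0.        , 0.        , 0.        , 0.        ]), 'camera_from_world': array([[-9.16879388e-01, -3.98841097e-01, -1.60613617e-02,
         4.13667015e+02],
       [-2.43813870e-01,  5.91445290e-01, -7.68600849e-01,
         1.35012585e+02],
       [ 3.16049023e-01, -7.00798293e-01, -6.39526987e-0
[... 513 characters left out ...]
9596e-01,  6.96323873e-01, -6.61857138e-01,
         1.12864147e+03],
       [ 0.00000000e+00,  0.00000000e+00,  0.00000000e+00,
         1.00000000e+00]])}
wrist {'fx': 335.95007859413835, 'fy': 335.95007859413835, 'cx': 318.82369065315305, 'cy': 195.27077779905932, 'dist': array([-0.02922771,  0.        ,  0.        ,  0.        ,  0.        ]), 'mount': array([[-5.05321217e-04,  9.63917188e-01,  2.66201802e-01,
        -7.24337749e+01],
       [-5.11373868e-04, -2.66202051e-01,  9.63917116e-01,
        -1.36385313e+02],
       [ 9.99999742e-01,  3.50959124e-04,  6.27439605e-04,
        -3.36969117e-01],
       [ 0.00000000e+00,  0.00000000e+00,  0.00000000e+00,
         1.00000000e+00]])}
```

View pics/scene0.png

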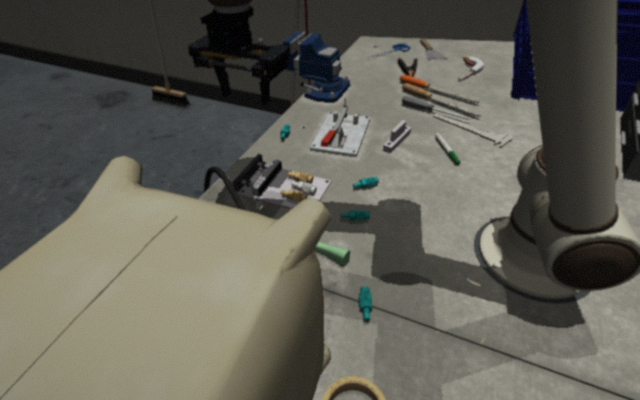

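View pics/side0.png

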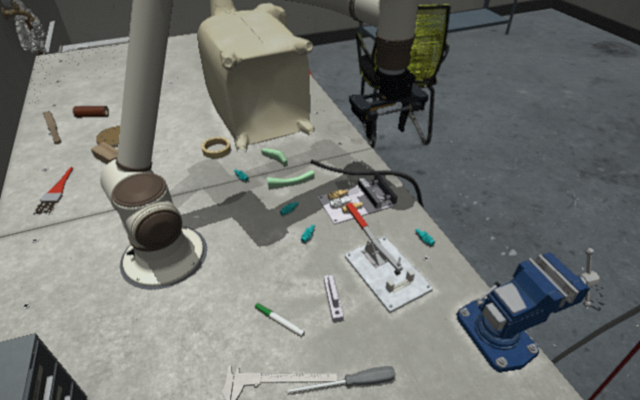

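View pics/wrist0.png

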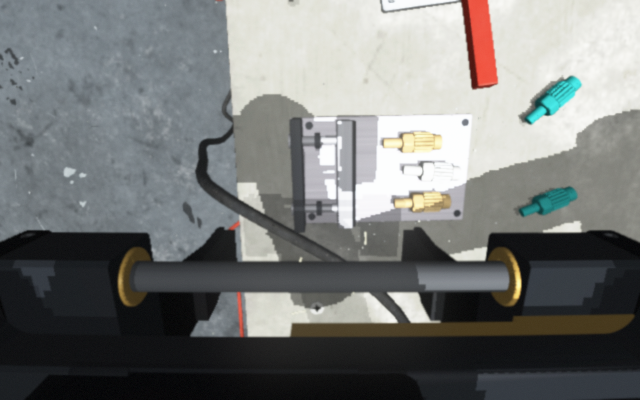

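```bash
cat > h.py <<'E'
import numpy as np, cv2
from scipy.spatial.transform import Rotation as R
from workcell import r
def cam(n, st=None):
    p=r.camera_params(n); K=np.array([[p['fx'],0,p['cx']],[0,p['fy'],p['cy']],[0,0,1]])
    if n=='wrist':
        st=st or r.get_state(); T=np.eye(4); T[:3,:3]=R.from_rotvec(st['ee_rot']).as_matrix(); T[:3,3]=st['tool_pos']
        M=T@p['mount']
    else: M=np.linalg.inv(p['camera_from_world'])
    return K,np.array(p['dist']),M
def rays(c,px):
    K,d,M=c; u=cv2.undistortPoints(np.array(px,float).reshape(-1,1,2),K,d).reshape(-1,2)
    return M[:3,3],np.c_[u,np.ones(len(u))]@M[:3,:3].T
def onz(c,px,z):
    o,d=rays(c,px); return o+d*((z-o[2])/d[:,2])[:,None]
def proj(c,P):
    K,d,M=c; W=np.linalg.inv(M); rv=cv2.Rodrigues(W[:3,:3])[0]
    return cv2.projectPoints(np.array(P,float).reshape(-1,1,3),rv,W[:3,3],K,d)[0].reshape(-1,2)
def tri(obs):
    A=np.zeros((3,3));b=np.zeros(3)
    for c,px in obs:
        o,d=rays(c,[px]);d=d[0]/np.linalg.norm(d[0]);Q=np.eye(3)-np.outer(d,d);A+=Q;b+=Q@o
    return np.linalg.solve(A,b)
def crop(im,x0,y0,x1,y1,s,fn): cv2.imwrite(fn,cv2.resize(im[y0:y1,x0:x1,::-1],None,fx=s,fy=s,interpolation=cv2.INTER_CUBIC))
E
python3 - <<'E'
from h import *
np.set_printoptions(precision=1,suppress=True)
st=r.get_state();print(R.from_rotvec(st['ee_rot']).as_matrix())
cs={n:cam(n) for n in('scene','side','wrist')}
for n in cs:
    for t in ('nest','straightedge_grip','coupler_0_center','green_handle','green_hook_a','seal_bar'):
        print(n,t,[(np.round(x['conf'],2),np.round(x['box'])) for x in r.spot_in(t,n)][:4])
I={n:cv2.imread(f'pics/{n}0.png')[:,:,::-1] for n in cs}
crop(I['wrist'],280,0,590,240,2.5,'pics/w1.png')
a=cv2.resize(I['side'][170:330,300:460,::-1],None,fx=3.5,fy=3.5,interpolation=3);cv2.imwrite('pics/s1.png',a)
crop(I['scene'],230,90,430,240,4,'pics/c1.png')
print('lever tip',tri([(cs['scene'],(327,137)),(cs['side'],(350,207)),(cs['wrist'],(485,87))]))
E
```

```text
[[ 0. -0. -1.]
 [ 1. -0.  0.]
 [-0. -1.  0.]]
scene nest [(np.float64(0.66), array([234., 150., 333., 210.]))]
scene straightedge_grip [(np.float64(0.63), array([385., 118., 410., 150.]))]
scene coupler_0_center [(np.float64(0.86), array([359., 285., 370., 320.])), (np.float64(0.6), array([344., 211., 369., 220.])), (np.float64(0.59), array([355., 178., 380., 188.])), (np.float64(0.56), array([279., 189., 308., 198.]))]
scene green_handle [(np.float64(0.78), array([316., 245., 349., 263.]))]
scene green_hook_a []
scene seal_bar [(np.float64(0.79), array([252., 160., 282., 196.]))]
side nest [(np.float64(0.75), array([322., 174., 400., 223.])), (np.float64(0.47), array([322., 187., 349., 199.]))]
side straightedge_grip [(np.float64(0.81), array([322., 277., 348., 321.]))]
side coupler_0_center [(np.float64(0.73), array([413., 228., 435., 243.])), (np.float64(0.67), array([327., 192., 346., 197.])), (np.float64(0.48), array([233., 169., 245., 185.]))]
side green_handle [(np.float64(0.78), array([266., 169., 316., 189.]))]
side green_hook_a [(np.float64(0.77), array([264., 148., 285., 166.])), (np.float64(0.42), array([358., 177., 381., 208.]))]
side seal_bar [(np.float64(0.63), array([360., 179., 380., 210.]))]
wrist nest [(np.float64(0.88), array([286., 108., 473., 230.]))]
wrist straightedge_grip []
wrist coupler_0_center [(np.float64(0.79), array([390., 193., 453., 215.])), (np.float64(0.75), array([520., 186., 578., 216.]))]
wrist green_handle []
wrist green_hook_a []
wrist seal_bar [(np.float64(0.59), array([333., 119., 355., 228.]))]
lever tip [483.1 -95.9  93.5]
```

View pics/w1.png

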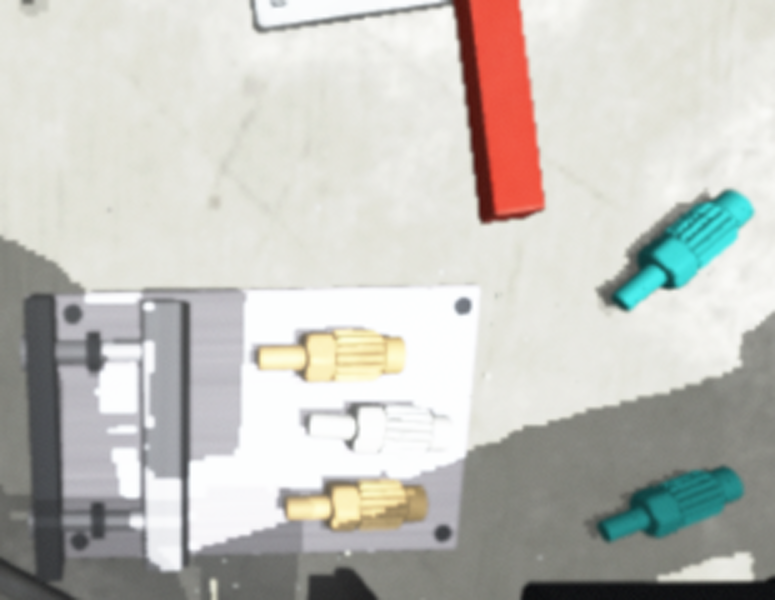

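View pics/s1.png

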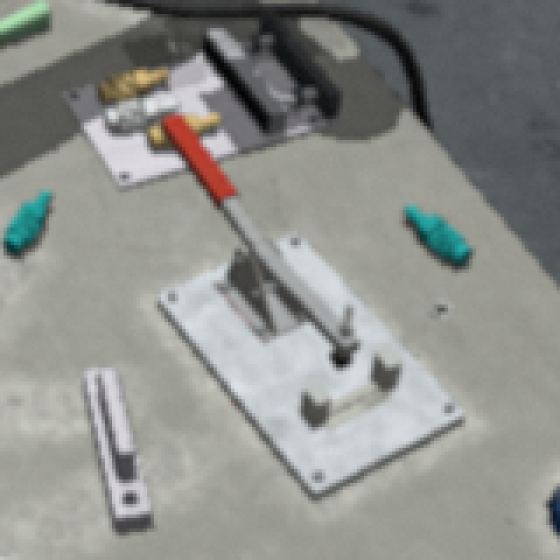

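View pics/c1.png

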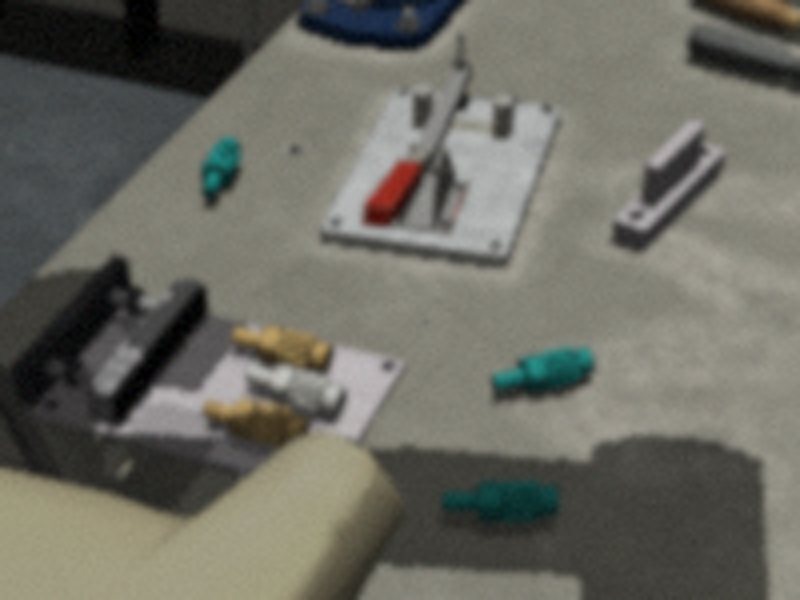

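```bash
python3 - <<'E'
from h import *
np.set_printoptions(precision=1,suppress=True)
W=cam('wrist');S=cam('side');C=cam('scene')
f=lambda x,y:(280+x/2.5,y/2.5)
P=onz(W,[f(478,287),f(457,547)],6);print('near corners',P,np.linalg.norm(P[0]-P[1]))
P=onz(W,[f(188,302),f(185,568)],33);print('bar front top',P,np.linalg.norm(P[0]-P[1]))
P=onz(W,[f(478,287),f(243,289),f(457,547),f(300,551)],6);print('side edges',P)
P=onz(W,[f(405,355),f(257,357),f(452,427),f(308,425),f(427,503),f(286,507)],18);print('couplers',P)
lt=tri([(C,(324,141)),(S,(349,203)),(W,(486,86))]);print(lt,proj(C,lt),proj(S,lt),proj(W,lt))
# straightedge rib top ends z=53 and base
s=lambda x,y:(300+x/3.5,170+y/3.5); c=lambda x,y:(230+x/4,90+y/4)
print('side base top corners',onz(S,[s(118,520),s(150,514),s(86,372),s(117,368)],20))
print('scene base top corners',onz(C,[c(614,228),c(640,238),c(722,155)],20))
E
```

```text
near corners [[457.  -60.2   6. ]
 [452.7  61.1   6. ]] 121.38842553810316
bar front top [[587.9 -54.5  33. ]
 [585.9  61.4  33. ]] 115.94806457083531
side edges [[457.  -60.2   6. ]
 [561.  -58.8   6. ]
 [452.7  61.1   6. ]
 [528.1  63.1   6. ]]
couplers [[491.1 -31.5  18. ]
 [555.7 -30.4  18. ]
 [466.9   0.3  18. ]
 [531.5  -0.5  18. ]
 [474.5  35.6  18. ]
 [539.   37.5  18. ]]
[484.9 -88.7  93.5] [[322.8 141.3]] [[348.4 203. ]] [[487.9  83.2]]
side base top corners [[ 333.3 -353.    20. ]
 [ 353.9 -356.5   20. ]
 [ 358.3 -235.8   20. ]
 [ 379.5 -240.6   20. ]]
scene base top corners [[ 371.2 -225.9   20. ]
 [ 352.2 -221.1   20. ]
 [ 328.1 -340.6   20. ]]
```

Request:
arm_command --deltas '[{"dp":[-0.7,0,0.65],"roll":0,"claw":0},{"dp":[-0.7,0,0.65],"roll":0,"claw":0},{"dp":[-0.7,0,0.65],"roll":0,"claw":0},{"dp":[-0.7,0,0.65],"roll":0,"claw":0},{"dp":[-0.7,0,0.65],"roll":0,"claw":0},{"dp":[-0.7,0,0.65],"roll":0,"claw":0},{"dp":[-0.7,0,0.65],"roll":0,"claw":0},{"dp":[-0.7,0,0.65],"roll":0,"claw":0}]'

```text
t: 1.72
tool_pos: [415.5, -225.0, 247.9]
ee_rot: [-1.21, -1.21, 1.209]
ft_force: [0.8, 0.4, -0.3]
grip_width: 1.0
```

Request:
arm_command --deltas '[{"dp":[-0.7,0,0.65],"roll":0,"claw":0},{"dp":[-0.7,0,0.65],"roll":0,"claw":0},{"dp":[-0.3,0,0.2],"roll":0,"claw":0},{"dp":[0,0,0],"roll":0.9,"claw":0},{"dp":[0,0,0],"roll":0.9,"claw":0},{"dp":[0,0,0],"roll":0,"claw":0}]'

```text
t: 2.22
tool_pos: [356.6, -292.4, 247.8]
ee_rot: [-1.305, -1.047, 1.046]
ft_force: [0.4, -0.4, -0.0]
grip_width: 1.002
```

```bash
python3 - <<'E'
from h import *
np.set_printoptions(precision=2,suppress=True)
st=r.get_state();print(st['t'],st['tool_pos'],R.from_rotvec(st['ee_rot']).as_matrix(),st['joint_positions'])
I=r.read_camera('wrist');print([(x['conf'],x['box']) for x in r.spot_in('straightedge_grip','wrist')])
cv2.imwrite('pics/w2.png',I[:,:,::-1]); crop(I,180,60,480,260,2.6,'pics/w2c.png')
E
```

```text
2.2167 [ 356.56 -292.39  247.75] [[ 0.22  0.   -0.98]
 [ 0.98 -0.    0.22]
 [-0.   -1.   -0.  ]] [-0.33  0.1  -0.37 -0.   -1.09  0.11]
[(0.73, [306.5, 113.0, 331.8, 222.9])]
```

View pics/w2.png

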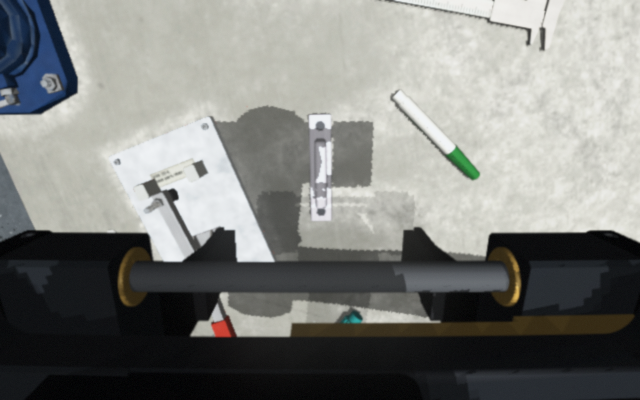

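View pics/w2c.png

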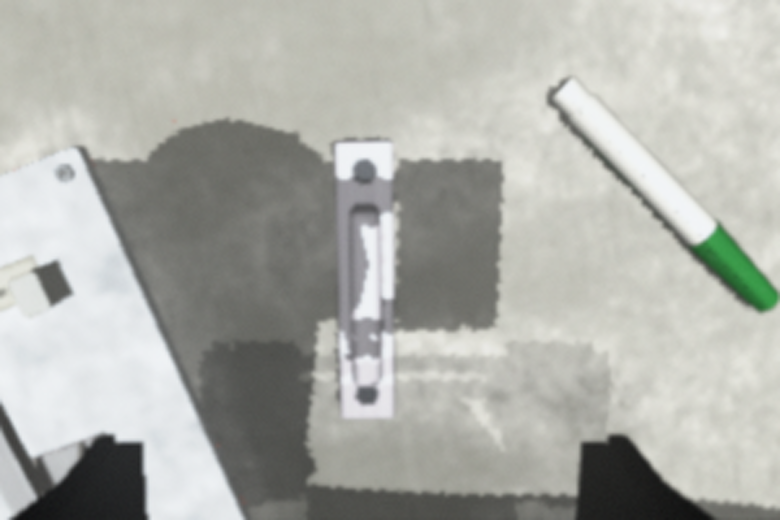

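```bash
python3 - <<'E'
from h import *
np.set_printoptions(precision=2,suppress=True)
W=cam('wrist');g=lambda x,y:(180+x/2.6,60+y/2.6)
P=onz(W,[g(335,142),g(392,141),g(341,418),g(393,417)],20);print(P,P.mean(0))
a=(P[0]+P[1])/2;b=(P[2]+P[3])/2;print(np.linalg.norm(a-b),np.linalg.norm(P[0]-P[1]),'yaw',np.arctan2(-(b-a)[0],(b-a)[1]))
for p,q in((0,2),(1,3)):d=P[q]-P[p];print(np.arctan2(-d[0],d[1]))
st=r.get_state();M=R.from_rotvec(st['ee_rot']).as_matrix();print('tool yaw',np.arctan2(-M[0,0],M[1,0]),'offset tool',M.T@(P.mean(0)-st['tool_pos']))
Q=onz(W,[g(366,212),g(366,382)],53);print('rib',Q,Q.mean(0),np.linalg.norm(Q[0]-Q[1]))
E
```

```text
[[ 354.66 -353.12   20.  ]
 [ 331.95 -348.62   20.  ]
 [ 378.04 -236.7    20.  ]
 [ 355.49 -232.31   20.  ]] [ 355.03 -292.69   20.  ]
118.71168100668551 23.1509993668454 yaw -0.19894883314640194
-0.19818191512073693
-0.19971620007551197
tool yaw -0.21323800789650496 offset tool [ -1.08 227.67   1.83]
rib [[ 347.71 -326.42   53.  ]
 [ 361.77 -260.82   53.  ]] [ 354.74 -293.62   53.  ] 67.08964918551297
```

Request:
arm_command --deltas '[{"dp":[-0.03,0.9,0.045],"roll":-0.12,"claw":0.3},{"dp":[0,0.97,0],"roll":0,"claw":0.5},{"dp":[0,0.97,0],"roll":0,"claw":0.5},{"dp":[0,0.97,0],"roll":0,"claw":0.5},{"dp":[0,0.6,0],"roll":0,"claw":0.5},{"dp":[0,0.43,0],"roll":0,"claw":0.5},{"dp":[0,0,0],"roll":0,"claw":0.5}]' --grip_force 40

```text
t: 2.9
tool_pos: [352.9, -291.6, 50.7]
ee_rot: [-1.289, -1.057, 1.063]
ft_force: [-0.4, 0.4, -0.5]
grip_width: 0.564
```

```bash
python3 - <<'E'
from h import *
I=r.read_camera('wrist');cv2.imwrite('pics/w3.png',I[:,:,::-1]);I=r.read_camera('side');crop(I,260,170,420,330,3.5,'pics/s3.png');print(r.get_state())
E
```

```text
{'t': 3.0, 'joint_positions': array([-3.34328367e-01,  3.64107228e-01, -6.27876809e-01,  5.84707313e-04,
       -5.79636549e-01,  1.34648160e-01]), 'qd': array([-0.00190849, -0.03762113,  0.02428305,  0.00336687,  0.00116919,
       -0.00406415]), 'joint_torque': array([-5.81378932e-02, -2.90074879e+01,  1.04178849e+01,  2.32454158e+00,
        1.74386753e-02,  6.00982719e-03]), 'tool_pos': array([ 355.381718  , -292.71032588,   53.96130021]), 'ee_rot': array([-1.29629405, -1.06053935,  1.06171924]), 'ft_force': array([0.47143752, 0.08316039, 0.57539824]), 'torque': array([ 0.00613098, -0.06583554, -0.01780318]), 'grip_width': 0.5232723731112516}
```

View pics/w3.png

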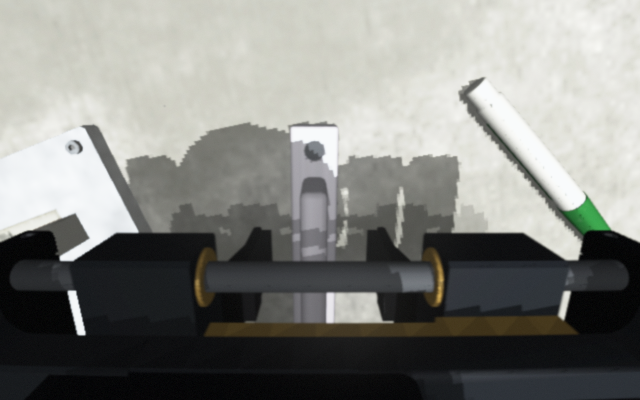

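View pics/s3.png

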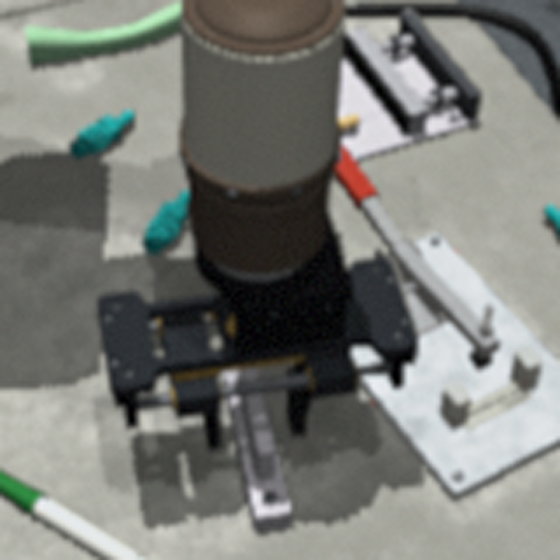

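The straightedge is straddled, centred between the fingers (column 314 in the wrist view). I'm closing now.

Request:
arm_command --deltas '[{"dp":[0,0,0],"roll":0,"claw":1},{"dp":[0,0,0],"roll":0,"claw":1},{"dp":[0,0,0],"roll":0,"claw":1},{"dp":[0,0,0],"roll":0,"claw":1},{"dp":[0,0,0],"roll":0,"claw":1},{"dp":[0,0,0],"roll":0,"claw":1},{"dp":[0,0,0],"roll":0,"claw":1}]' --grip_force 50

```text
t: 3.58
tool_pos: [355.1, -292.8, 54.4]
ee_rot: [-1.298, -1.06, 1.059]
ft_force: [-0.2, 0.1, 3.5]
grip_width: 0.135
```

Request:
arm_command --deltas '[{"dp":[0,0,0],"roll":0,"claw":1},{"dp":[0,-0.4,0],"roll":0,"claw":1},{"dp":[0,-0.8,0],"roll":0,"claw":1},{"dp":[0,-0.8,0],"roll":0,"claw":1},{"dp":[0,-0.8,0],"roll":0,"claw":1},{"dp":[0,0,0],"roll":-0.8,"claw":1},{"dp":[0,0,0],"roll":-0.8,"claw":1},{"dp":[0,0,0],"roll":-0.2,"claw":1}]'

```text
t: 4.25
tool_pos: [354.6, -292.5, 166.0]
ee_rot: [-1.201, -1.222, 1.221]
ft_force: [0.2, -0.1, -2.3]
grip_width: 0.131
```

Request:
arm_command --deltas '[{"dp":[0.9,-0.25,-0.2],"roll":0,"claw":1},{"dp":[0.9,-0.25,-0.2],"roll":0,"claw":1},{"dp":[0.9,-0.25,-0.2],"roll":0,"claw":1},{"dp":[0.9,-0.25,-0.2],"roll":0,"claw":1},{"dp":[0.9,-0.25,-0.2],"roll":0,"claw":1},{"dp":[0.9,-0.25,-0.25],"roll":0,"claw":1},{"dp":[0.9,-0.25,-0.25],"roll":0,"claw":1},{"dp":[0.9,-0.25,-0.25],"roll":0,"claw":1}]'

```text
t: 4.92
tool_pos: [420.1, -2.1, 245.7]
ee_rot: [-1.202, -1.217, 1.22]
ft_force: [1.7, -1.1, -2.0]
grip_width: 0.132
```

Request:
arm_command --deltas '[{"dp":[0,0,0],"roll":0,"claw":1},{"dp":[0,0,0],"roll":0,"claw":1}]'

```text
t: 5.08
tool_pos: [420.9, -2.0, 245.5]
ee_rot: [-1.2, -1.221, 1.222]
ft_force: [0.3, -0.5, -2.1]
grip_width: 0.135
```

```bash
python3 - <<'E'
from h import *
np.set_printoptions(precision=3,suppress=True)
st=r.get_state();M=R.from_rotvec(st['ee_rot']).as_matrix();print(st['t'],st['tool_pos'],'yaw',np.arctan2(-M[0,0],M[1,0]),M)
I=r.read_camera('wrist');cv2.imwrite('pics/w4.png',I[:,:,::-1]);crop(I,80,20,380,240,2.6,'pics/w4c.png')
for t in ('nest','coupler_0_center','seal_bar','straightedge_grip'):
  print(t,[(np.round(x['conf'],2),np.round(x['box'])) for x in r.spot_in(t,'wrist')][:4])
E
```

```text
5.0833 [420.87   -1.987 245.506] yaw 0.01684661869783366 [[-0.017 -0.001 -1.   ]
 [ 1.     0.    -0.017]
 [ 0.    -1.     0.001]]
nest [(np.float64(0.98), array([ 92., 112., 294., 230.])), (np.float64(0.47), array([213., 193., 271., 214.]))]
coupler_0_center [(np.float64(0.81), array([341.,  76., 396., 124.])), (np.float64(0.67), array([345., 191., 401., 219.])), (np.float64(0.62), array([211., 192., 271., 214.]))]
seal_bar [(np.float64(0.84), array([138., 118., 179., 229.]))]
straightedge_grip [(np.float64(0.71), array([293., 123., 343., 323.])), (np.float64(0.39), array([136., 115., 178., 226.]))]
```

View pics/w4.png

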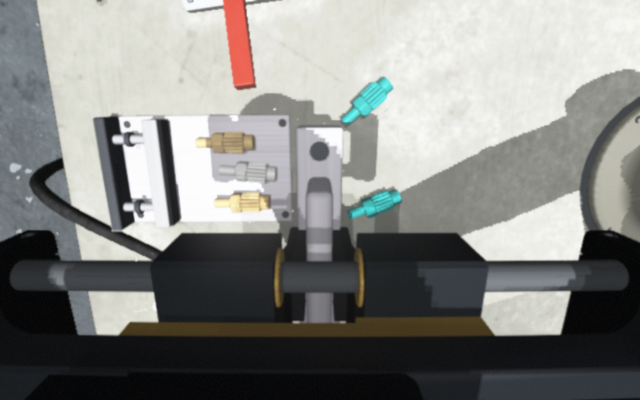

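View pics/w4c.png

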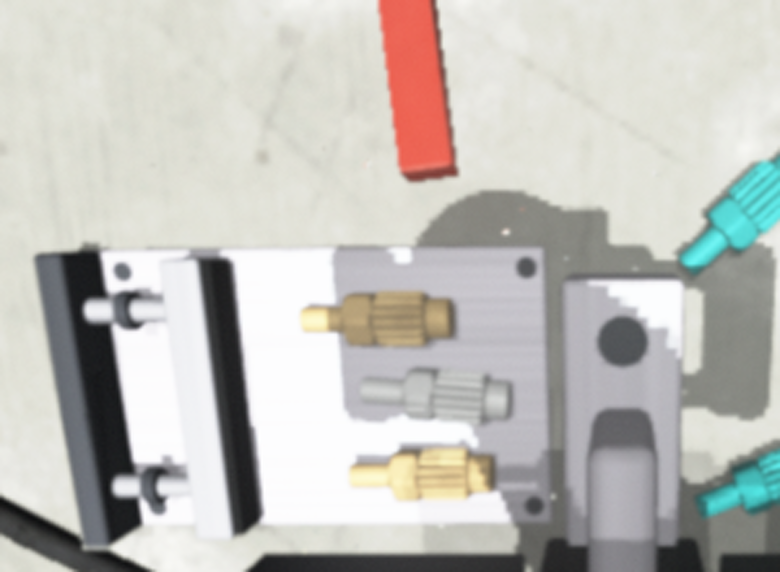

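```bash
python3 - <<'E'
from h import *
np.set_printoptions(precision=2,suppress=True)
W=cam('wrist');g=lambda x,y:(80+x/2.6,20+y/2.6)
def show(n,px,z):
    P=onz(W,[g(*p) for p in px],z);d=P[1]-P[0];print(n,P[:,:2].tolist(),np.linalg.norm(d),'yaw_y',np.arctan2(-d[0],d[1]),'yaw_x',np.arctan2(d[1],d[0]))
show('near',[(543,247),(549,520)],6)
show('holes near',[(526,267),(534,505)],6)
show('holes far',[(122,271),(153,507)],6)
show('holes -y',[(526,267),(122,271)],6)
show('holes +y',[(534,505),(153,507)],6)
show('bar back top',[(163,262),(200,538)],33)
show('bar front top',[(203,260),(233,535)],33)
show('side -y',[(543,247),(240,249)],6)
show('side +y',[(549,521),(262,523)],6)
show('c2',[(454,318),(302,320)],18)
show('c1',[(511,400),(360,389)],18)
show('c0',[(493,470),(350,476)],18)
show('se end base',[(565,281),(683,280)],205)
E
```

```text
near [[453.25246040326755, -64.04493186129076], [451.8122384468663, 57.07135493245411]] 121.12484949831045 yaw_y 0.011890672321146673 yaw_x 1.5826869991160433
holes near [[460.5029620423399, -55.731422382414664], [458.54293077591, 49.953490987442066]] 105.70308716664573 yaw_y 0.018543863360352505 yaw_x 1.589340190155249
holes far [[632.726666110031, -52.64967959714987], [632.9011419870644, 53.18235912042235]] 105.83218253891097 yaw_y -0.0016486096372842663 yaw_x 1.5691477171576123
holes -y [[460.5029620423399, -55.731422382414664], [632.726666110031, -52.64967959714987]] 172.2512739615884 yaw_y -1.5529043998307883 yaw_x 0.017891926964108375
holes +y [[458.54293077591, 49.953490987442066], [632.9011419870644, 53.18235912042235]] 174.38810569007768 yaw_y -1.5522798538063955 yaw_x 0.018516472988501172
bar back top [[600.6898047769566, -57.98999346466], [599.160616015855, 57.53875578214007]] 115.53886930724694 yaw_y 0.01323566189540845 yaw_x 1.5840319886903051
bar front top [[584.6730310492256, -58.8556470617904], [584.734797375839, 55.96446535203225]] 114.82012902710906 yaw_y -0.0005379
[... 297 characters left out ...]
3332669697252 yaw_y -1.550443201099798 yaw_x 0.020353125695098603
c2 [[489.42776602257675, -35.35638501520046], [552.7946604888934, -33.90789848724343]] 63.383447583158414 yaw_y -1.547941580151208 yaw_x 0.022854746643688542
c1 [[466.4815319369359, -0.9653353843463321], [530.4579523347583, -4.993060335808821]] 64.10308054378929 yaw_y -1.6336697454496591 yaw_x -0.06287341865476258
c0 [[474.93670360276934, 30.101773124826323], [537.3913875782753, 33.5870590398402]] 62.55185663423357 yaw_y -1.515049111741281 yaw_x 0.05574721505361555
se end base [[432.1638446561875, -64.45957840543056], [408.68172431359176, -64.9494916604632]] 23.487230376985828 yaw_y 1.5916565465752133 yaw_x -3.1207324338094766
```

Request:
arm_command --deltas '[{"dp":[0,0.9,-0.1],"roll":0,"claw":1},{"dp":[0,0.9,-0.1],"roll":0,"claw":1},{"dp":[0,0.9,-0.1],"roll":0,"claw":1},{"dp":[0,0.9,-0.1],"roll":0,"claw":1},{"dp":[0,0.5,0],"roll":0,"claw":1},{"dp":[0,0.3,0],"roll":0,"claw":1},{"dp":[0,0.16,0],"roll":0,"claw":1},{"dp":[0,0,0],"roll":0,"claw":1}]'

```text
t: 6.0
tool_pos: [435.9, -4.7, 62.3]
ee_rot: [-1.202, -1.215, 1.221]
ft_force: [-0.1, -1.0, -1.7]
grip_width: 0.133
```

```bash
python3 - <<'E'
from h import *
np.set_printoptions(precision=3,suppress=True)
I=r.read_camera('wrist');cv2.imwrite('pics/w5.png',I[:,:,::-1]);J=r.read_camera('scene');crop(J,210,120,390,250,4,'pics/c5.png')
st=r.get_state();print(st['t'],st['tool_pos'],st['ft_force'])
E
```

```text
6.1 [437.343  -3.909  64.043] [-0.397 -1.257 -0.565]
```

View pics/w5.png

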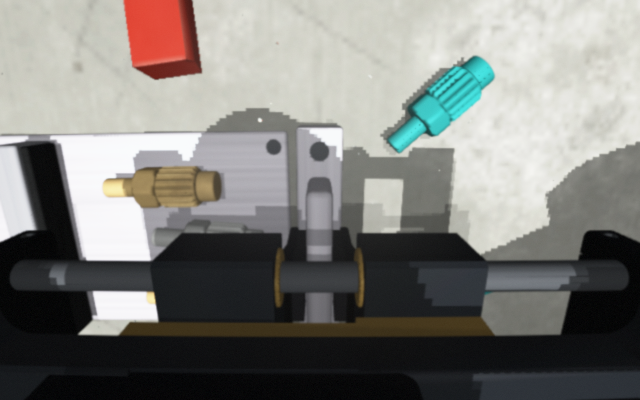

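View pics/c5.png

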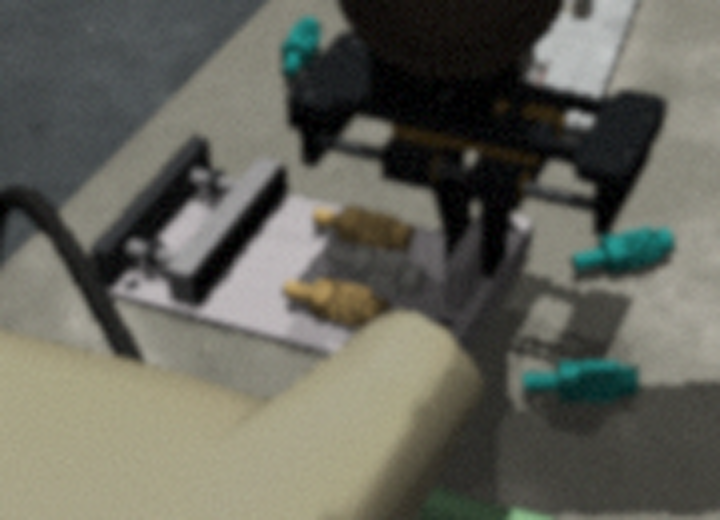

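Request:
arm_command --deltas '[{"dp":[0.025,0,-0.075],"roll":0,"claw":1},{"dp":[0.025,0,-0.075],"roll":0,"claw":1},{"dp":[0,0,-0.075],"roll":0,"claw":1},{"dp":[0,0,-0.075],"roll":0,"claw":1},{"dp":[0,0,-0.075],"roll":0,"claw":1},{"dp":[0,0,-0.075],"roll":0,"claw":1},{"dp":[0,0,-0.075],"roll":0,"claw":1},{"dp":[0,0,-0.075],"roll":0,"claw":1}]'

```text
t: 6.77
tool_pos: [460.9, -1.3, 63.5]
ee_rot: [-1.202, -1.219, 1.22]
ft_force: [-0.3, 0.2, -2.2]
grip_width: 0.13
```

Request:
arm_command --deltas '[{"dp":[0,0,-0.075],"roll":0,"claw":1},{"dp":[0,0,-0.075],"roll":0,"claw":1},{"dp":[0,0,-0.075],"roll":0,"claw":1},{"dp":[0,0,-0.075],"roll":0,"claw":1},{"dp":[0,0,-0.075],"roll":0,"claw":1},{"dp":[0,0,-0.075],"roll":0,"claw":1},{"dp":[0,0,-0.075],"roll":0,"claw":1},{"dp":[0,0,-0.075],"roll":0,"claw":1}]'

```text
t: 7.43
tool_pos: [484.9, -0.9, 63.5]
ee_rot: [-1.202, -1.219, 1.22]
ft_force: [-0.6, 0.1, -2.1]
grip_width: 0.13
```

```bash
python3 - <<'E'
from h import *
np.set_printoptions(precision=3,suppress=True)
I=r.read_camera('wrist');cv2.imwrite('pics/w6.png',I[:,:,::-1]);J=r.read_camera('scene');crop(J,210,120,390,250,4,'pics/c6.png')
st=r.get_state();print(st['t'],st['tool_pos'],st['ft_force'])
E
```

```text
7.5333 [485.542  -0.741  63.608] [-0.202  0.484 -2.246]
```

View pics/w6.png

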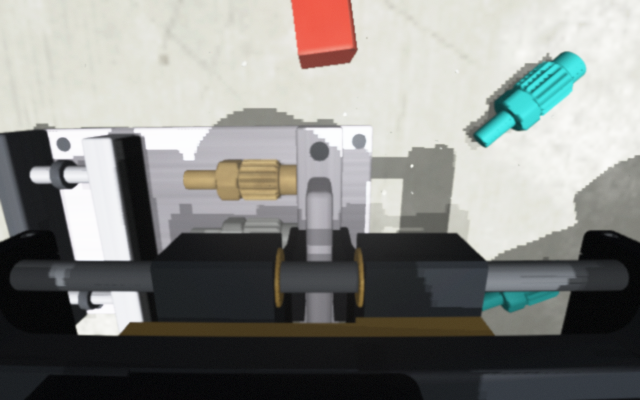

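View pics/c6.png

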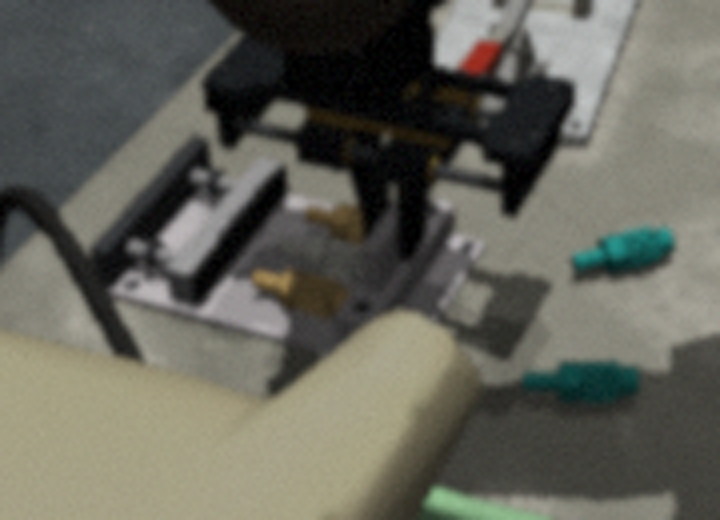

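Request:
arm_command --deltas '[{"dp":[0,0,-0.05],"roll":0,"claw":1},{"dp":[0,0,-0.05],"roll":0,"claw":1},{"dp":[0,0,-0.05],"roll":0,"claw":1},{"dp":[0,0,-0.05],"roll":0,"claw":1},{"dp":[0,0,-0.05],"roll":0,"claw":1},{"dp":[0,0,-0.05],"roll":0,"claw":1},{"dp":[0,0,-0.04],"roll":0,"claw":1},{"dp":[0,0,-0.025],"roll":0,"claw":1}]'

```text
t: 8.2
tool_pos: [499.6, -0.6, 63.5]
ee_rot: [-1.202, -1.22, 1.22]
ft_force: [-0.7, 0.1, -0.9]
grip_width: 0.129
```

Request:
arm_command --deltas '[{"dp":[0,0,-0.025],"roll":0,"claw":1},{"dp":[0,0,-0.025],"roll":0,"claw":1}]'

```text
t: 8.37
tool_pos: [501.4, -0.6, 63.5]
ee_rot: [-1.202, -1.22, 1.22]
ft_force: [-0.7, -0.5, -2.2]
grip_width: 0.129
```

Request:
arm_command --deltas '[{"dp":[0,0,-0.025],"roll":0,"claw":1},{"dp":[0,0,-0.025],"roll":0,"claw":1}]'

```text
t: 8.53
tool_pos: [503.4, -0.6, 63.5]
ee_rot: [-1.202, -1.22, 1.22]
ft_force: [-0.4, -0.7, -2.3]
grip_width: 0.134
```

Request:
arm_command --deltas '[{"dp":[0,0,-0.0125],"roll":0,"claw":1},{"dp":[0,0,-0.0125],"roll":0,"claw":1}]'

```text
t: 8.7
tool_pos: [504.4, -0.6, 63.6]
ee_rot: [-1.202, -1.22, 1.22]
ft_force: [-0.3, 0.2, -1.8]
grip_width: 0.131
```

Request:
arm_command --deltas '[{"dp":[0,0,-0.0125],"roll":0,"claw":1},{"dp":[0,0,-0.0125],"roll":0,"claw":1},{"dp":[0,0,-0.0125],"roll":0,"claw":1},{"dp":[0,0,-0.0125],"roll":0,"claw":1}]'

```text
t: 9.03
tool_pos: [506.4, -0.6, 63.6]
ee_rot: [-1.202, -1.22, 1.22]
ft_force: [-1.0, 0.1, -2.1]
grip_width: 0.134
```

Request:
arm_command --deltas '[{"dp":[0,0,-0.0125],"roll":0,"claw":1},{"dp":[0,0,-0.0125],"roll":0,"claw":1},{"dp":[0,0,-0.0125],"roll":0,"claw":1}]'

```text
t: 9.28
tool_pos: [507.9, -0.5, 63.6]
ee_rot: [-1.202, -1.22, 1.22]
ft_force: [-0.7, 0.1, -1.1]
grip_width: 0.132
```

Request:
arm_command --deltas '[{"dp":[0,0,-0.0125],"roll":0,"claw":1},{"dp":[0,0,-0.0125],"roll":0,"claw":1}]'

```text
t: 9.45
tool_pos: [508.9, -0.5, 63.6]
ee_rot: [-1.202, -1.22, 1.22]
ft_force: [0.1, 0.1, -1.6]
grip_width: 0.136
```

Request:
arm_command --deltas '[{"dp":[0,0,-0.0125],"roll":0,"claw":1},{"dp":[0,0,-0.0125],"roll":0,"claw":1}]'

```text
t: 9.62
tool_pos: [509.8, -0.5, 63.5]
ee_rot: [-1.202, -1.22, 1.22]
ft_force: [-0.7, -0.4, -2.6]
grip_width: 0.138
```

```bash
python3 - <<'E'
from h import *
np.set_printoptions(precision=3,suppress=True)
I=r.read_camera('wrist');cv2.imwrite('pics/w7.png',I[:,:,::-1]);J=r.read_camera('scene');crop(J,210,120,390,250,4,'pics/c7.png')
st=r.get_state();print(st['t'],st['tool_pos'],st['ft_force'])
E
```

```text
9.7167 [509.793  -0.55   63.471] [-1.043  0.404 -2.124]
```

View pics/w7.png

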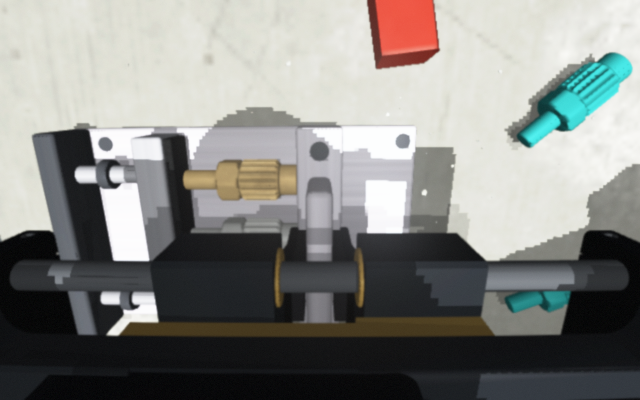

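View pics/c7.png

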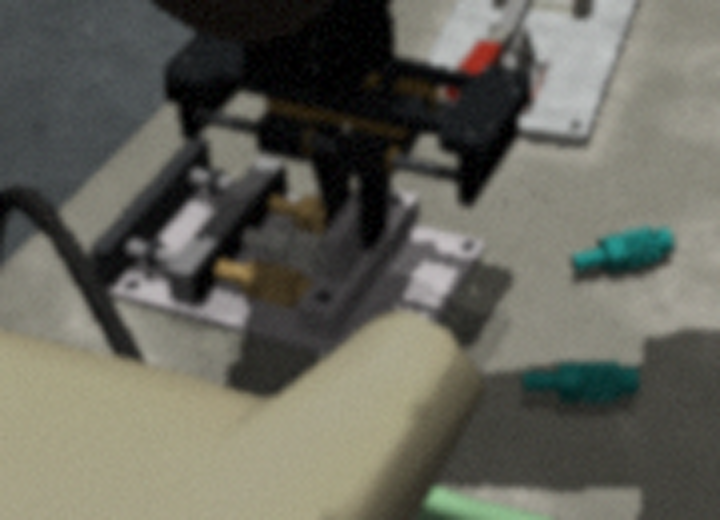

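Request:
arm_command --deltas '[{"dp":[0,0,-0.0125],"roll":0,"claw":1},{"dp":[0,0,-0.0125],"roll":0,"claw":1}]'

```text
t: 9.88
tool_pos: [510.0, -0.7, 63.3]
ee_rot: [-1.201, -1.218, 1.221]
ft_force: [-2.9, -0.3, -1.4]
grip_width: 0.134
```

Request:
arm_command --deltas '[{"dp":[0,0,-0.0125],"roll":0,"claw":1},{"dp":[0,0,-0.0125],"roll":0,"claw":1}]'

```text
t: 10.05
tool_pos: [510.4, -0.9, 63.1]
ee_rot: [-1.2, -1.217, 1.222]
ft_force: [-5.0, -1.1, -0.7]
grip_width: 0.136
```

Request:
arm_command --deltas '[{"dp":[0,0,-0.0125],"roll":0,"claw":1},{"dp":[0,0,-0.0125],"roll":0,"claw":1}]'

```text
t: 10.22
tool_pos: [511.9, -0.7, 63.1]
ee_rot: [-1.201, -1.218, 1.221]
ft_force: [-3.9, 0.1, -1.7]
grip_width: 0.131
```

Request:
arm_command --deltas '[{"dp":[0,0,-0.0125],"roll":0,"claw":1},{"dp":[0,0,-0.0125],"roll":0,"claw":1}]'

```text
t: 10.38
tool_pos: [513.5, -0.6, 63.3]
ee_rot: [-1.202, -1.219, 1.22]
ft_force: [-4.1, -0.8, -2.2]
grip_width: 0.132
```

Request:
arm_command --deltas '[{"dp":[0,0,-0.0125],"roll":0,"claw":1},{"dp":[0,0,-0.0125],"roll":0,"claw":1}]'

```text
t: 10.55
tool_pos: [514.7, -0.5, 63.4]
ee_rot: [-1.202, -1.219, 1.22]
ft_force: [-3.7, 0.3, -2.6]
grip_width: 0.135
```

Request:
arm_command --deltas '[{"dp":[0,0,-0.0125],"roll":0,"claw":1},{"dp":[0,0,-0.0125],"roll":0,"claw":1}]'

```text
t: 10.72
tool_pos: [515.8, -0.5, 63.5]
ee_rot: [-1.202, -1.22, 1.22]
ft_force: [-3.1, 0.8, -2.6]
grip_width: 0.137
```

Request:
arm_command --deltas '[{"dp":[0,0,-0.0125],"roll":0,"claw":1},{"dp":[0,0,-0.0125],"roll":0,"claw":1}]'

```text
t: 10.88
tool_pos: [516.9, -0.4, 63.5]
ee_rot: [-1.202, -1.22, 1.22]
ft_force: [-3.8, -0.8, -3.0]
grip_width: 0.134
```

Request:
arm_command --deltas '[{"dp":[0,0,-0.0125],"roll":0,"claw":1},{"dp":[0,0,-0.0125],"roll":0,"claw":1}]'

```text
t: 11.05
tool_pos: [517.9, -0.4, 63.6]
ee_rot: [-1.202, -1.22, 1.22]
ft_force: [-2.7, -1.3, -2.4]
grip_width: 0.134
```

Request:
arm_command --deltas '[{"dp":[0,0,-0.0125],"roll":0,"claw":1},{"dp":[0,0,-0.0125],"roll":0,"claw":1}]'

```text
t: 11.22
tool_pos: [518.9, -0.4, 63.6]
ee_rot: [-1.202, -1.22, 1.22]
ft_force: [-3.2, 0.2, -2.8]
grip_width: 0.129
```

Request:
arm_command --deltas '[{"dp":[0,0,-0.0125],"roll":0,"claw":1},{"dp":[0,0,-0.0125],"roll":0,"claw":1}]'

```text
t: 11.38
tool_pos: [519.9, -0.3, 63.6]
ee_rot: [-1.202, -1.22, 1.22]
ft_force: [-3.1, -1.1, -2.8]
grip_width: 0.138
```

Request:
arm_command --deltas '[{"dp":[0,0,-0.0125],"roll":0,"claw":1},{"dp":[0,0,-0.0125],"roll":0,"claw":1}]'

```text
t: 11.55
tool_pos: [520.9, -0.3, 63.6]
ee_rot: [-1.202, -1.22, 1.22]
ft_force: [-4.0, -0.6, -2.4]
grip_width: 0.135
```

Request:
arm_command --deltas '[{"dp":[0,0,-0.0125],"roll":0,"claw":1},{"dp":[0,0,-0.0125],"roll":0,"claw":1}]'

```text
t: 11.72
tool_pos: [521.9, -0.3, 63.6]
ee_rot: [-1.202, -1.22, 1.22]
ft_force: [-4.1, -0.4, -2.1]
grip_width: 0.131
```

Request:
arm_command --deltas '[{"dp":[0,0,-0.0125],"roll":0,"claw":1},{"dp":[0,0,-0.0125],"roll":0,"claw":1}]'

```text
t: 11.88
tool_pos: [522.9, -0.3, 63.5]
ee_rot: [-1.202, -1.22, 1.22]
ft_force: [-3.6, -0.4, -3.2]
grip_width: 0.129
```

Request:
arm_command --deltas '[{"dp":[0,0,-0.0125],"roll":0,"claw":1},{"dp":[0,0,-0.0125],"roll":0,"claw":1}]'

```text
t: 12.05
tool_pos: [523.9, -0.3, 63.5]
ee_rot: [-1.202, -1.22, 1.22]
ft_force: [-4.0, -1.7, -2.0]
grip_width: 0.135
```

Request:
arm_command --deltas '[{"dp":[0,0,-0.0125],"roll":0,"claw":1},{"dp":[0,0,-0.0125],"roll":0,"claw":1}]'

```text
t: 12.22
tool_pos: [524.9, -0.3, 63.6]
ee_rot: [-1.202, -1.22, 1.22]
ft_force: [-3.5, 0.3, -1.8]
grip_width: 0.132
```

Request:
arm_command --deltas '[{"dp":[0,0,-0.0125],"roll":0,"claw":1},{"dp":[0,0,-0.0125],"roll":0,"claw":1}]'

```text
t: 12.38
tool_pos: [525.9, -0.2, 63.6]
ee_rot: [-1.202, -1.22, 1.22]
ft_force: [-3.9, -0.2, -2.8]
grip_width: 0.131
```

Request:
arm_command --deltas '[{"dp":[0,0,-0.0125],"roll":0,"claw":1},{"dp":[0,0,-0.0125],"roll":0,"claw":1}]'

```text
t: 12.55
tool_pos: [526.9, -0.3, 63.5]
ee_rot: [-1.202, -1.22, 1.22]
ft_force: [-4.8, -0.1, -2.9]
grip_width: 0.131
```

Request:
arm_command --deltas '[{"dp":[0,0,-0.0125],"roll":0,"claw":1}]'

```text
t: 12.63
tool_pos: [527.4, -0.2, 63.6]
ee_rot: [-1.202, -1.22, 1.22]
ft_force: [-3.8, -0.6, -1.6]
grip_width: 0.134
```

Request:
arm_command --deltas '[{"dp":[0,0,-0.0125],"roll":0,"claw":1}]'

```text
t: 12.72
tool_pos: [527.7, -0.3, 63.5]
ee_rot: [-1.202, -1.219, 1.22]
ft_force: [-4.2, -1.2, -2.2]
grip_width: 0.132
```

Request:
arm_command --deltas '[{"dp":[0,0,-0.0125],"roll":0,"claw":1}]'

```text
t: 12.8
tool_pos: [527.8, -0.4, 63.4]
ee_rot: [-1.202, -1.219, 1.221]
ft_force: [-5.5, -0.2, -2.4]
grip_width: 0.134
```

Request:
arm_command --deltas '[{"dp":[0,0,0],"roll":0,"claw":1}]'

```text
t: 12.88
tool_pos: [527.8, -0.4, 63.4]
ee_rot: [-1.202, -1.219, 1.221]
ft_force: [-4.3, -0.6, -2.9]
grip_width: 0.135
```

Request:
arm_command --deltas '[{"dp":[0,0,-0.0125],"roll":0,"claw":1},{"dp":[0,0,0],"roll":0,"claw":1}]'

```text
t: 13.05
tool_pos: [527.9, -0.4, 63.3]
ee_rot: [-1.201, -1.218, 1.221]
ft_force: [-5.2, -0.4, -1.9]
grip_width: 0.129
```

Request:
arm_command --deltas '[{"dp":[0,0,-0.0125],"roll":0,"claw":1},{"dp":[0,0,0],"roll":0,"claw":1}]'

```text
t: 13.22
tool_pos: [528.0, -0.5, 63.3]
ee_rot: [-1.2, -1.217, 1.222]
ft_force: [-6.5, -0.0, -0.7]
grip_width: 0.134
```

Request:
arm_command --deltas '[{"dp":[0,0,-0.0125],"roll":0,"claw":1},{"dp":[0,0,-0.0125],"roll":0,"claw":1}]'

```text
t: 13.38
tool_pos: [528.1, -0.6, 63.1]
ee_rot: [-1.199, -1.215, 1.223]
ft_force: [-9.0, 1.4, -0.2]
grip_width: 0.129
```

Request:
arm_command --deltas '[{"dp":[0,0,-0.0125],"roll":0,"claw":1},{"dp":[0,0,0],"roll":0,"claw":1}]'

```text
t: 13.55
tool_pos: [528.1, -0.7, 62.9]
ee_rot: [-1.199, -1.214, 1.223]
ft_force: [-8.4, 0.5, -0.5]
grip_width: 0.134
```

Request:
arm_command --deltas '[{"dp":[0,0,-0.0125],"roll":0,"claw":1},{"dp":[0,0,0],"roll":0,"claw":1}]'

```text
t: 13.72
tool_pos: [528.2, -0.8, 62.8]
ee_rot: [-1.198, -1.213, 1.224]
ft_force: [-9.6, 0.9, 0.2]
grip_width: 0.131
```

Request:
arm_command --deltas '[{"dp":[0,0,-0.0125],"roll":0,"claw":1},{"dp":[0,0,0],"roll":0,"claw":1}]'

```text
t: 13.88
tool_pos: [528.3, -0.8, 62.6]
ee_rot: [-1.198, -1.213, 1.224]
ft_force: [-9.9, 1.2, 1.1]
grip_width: 0.136
```

Request:
arm_command --deltas '[{"dp":[0,0,-0.0125],"roll":0,"claw":1},{"dp":[0,0,0],"roll":0,"claw":1}]'

```text
t: 14.05
tool_pos: [528.3, -0.9, 62.5]
ee_rot: [-1.197, -1.212, 1.225]
ft_force: [-10.1, 0.7, 0.5]
grip_width: 0.137
```

Request:
arm_command --deltas '[{"dp":[0,0,-0.0125],"roll":0,"claw":1},{"dp":[0,0,0],"roll":0,"claw":1}]'

```text
t: 14.22
tool_pos: [528.4, -1.0, 62.4]
ee_rot: [-1.196, -1.211, 1.225]
ft_force: [-10.6, -0.1, 1.1]
grip_width: 0.134
```

Request:
arm_command --deltas '[{"dp":[0,0,0],"roll":0,"claw":1},{"dp":[0,0,0],"roll":0,"claw":1}]'

```text
t: 14.38
tool_pos: [528.3, -1.0, 62.4]
ee_rot: [-1.196, -1.211, 1.225]
ft_force: [-10.9, 0.8, -0.1]
grip_width: 0.129
```

Request:
arm_command --deltas '[{"dp":[0,0,-0.0125],"roll":0,"claw":1},{"dp":[0,0,0],"roll":0,"claw":1},{"dp":[0,0,0],"roll":0,"claw":1}]'

```text
t: 14.63
tool_pos: [528.4, -1.0, 62.2]
ee_rot: [-1.196, -1.21, 1.226]
ft_force: [-12.6, 1.4, 0.3]
grip_width: 0.134
```

Request:
arm_command --deltas '[{"dp":[0,0,0],"roll":0,"claw":1},{"dp":[0,0,0],"roll":0,"claw":1},{"dp":[0,0,0],"roll":0,"claw":1},{"dp":[0,0,0],"roll":0,"claw":1}]'

```text
t: 14.97
tool_pos: [528.4, -1.1, 62.2]
ee_rot: [-1.196, -1.21, 1.226]
ft_force: [-11.2, 0.6, 0.0]
grip_width: 0.134
```

```bash
python3 - <<'E'
from h import *
np.set_printoptions(precision=3,suppress=True)
for i in range(3):
  I=r.read_camera('wrist');st=r.get_state();print(st['t'],st['tool_pos'],st['ft_force'])
cv2.imwrite('pics/w8.png',I[:,:,::-1]);J=r.read_camera('scene');crop(J,210,120,390,250,4,'pics/c8.png')
st=r.get_state();print(st['t'],st['tool_pos'],st['ft_force'],R.from_rotvec(st['ee_rot']).as_matrix())
E
```

```text
15.0167 [528.403  -1.074  62.236] [-11.53    0.365   1.424]
15.0667 [528.419  -1.048  62.234] [-11.757   1.363   0.642]
15.1167 [528.41  -1.07  62.23] [-12.294   1.465   0.301]
15.1667 [528.397  -1.07   62.244] [-11.073   1.188   0.94 ] [[-0.013 -0.011 -1.   ]
 [ 1.    -0.002 -0.013]
 [-0.002 -1.     0.011]]
```

View pics/c8.png

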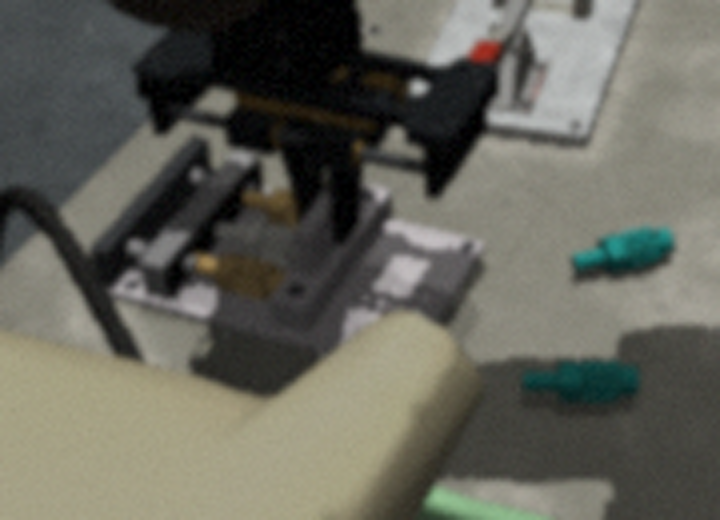

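View pics/w8.png

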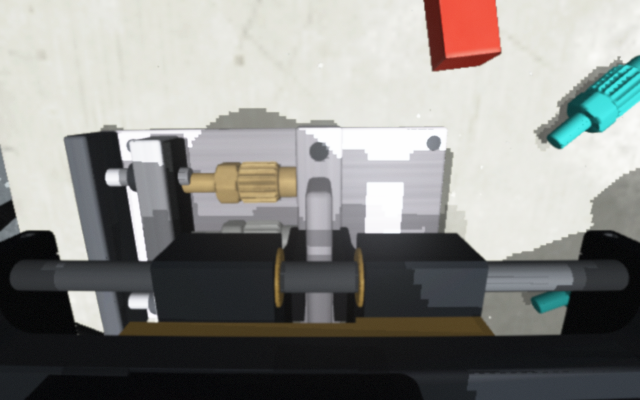

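Request:
arm_command --deltas '[{"dp":[0,0,0],"roll":0,"claw":1},{"dp":[0,0,0],"roll":0,"claw":1},{"dp":[0,0,0],"roll":0,"claw":1},{"dp":[0,0,0],"roll":0,"claw":1},{"dp":[0,0,0],"roll":0,"claw":1},{"dp":[0,0,0],"roll":0,"claw":1}]'

```text
t: 15.67
tool_pos: [528.4, -1.1, 62.3]
ee_rot: [-1.196, -1.21, 1.226]
ft_force: [-11.5, 1.0, 0.3]
grip_width: 0.134
```

Request:
arm_command --deltas '[{"dp":[0,0,0],"roll":0,"claw":1},{"dp":[0,0,0],"roll":0,"claw":1},{"dp":[0,0,0],"roll":0,"claw":1},{"dp":[0,0,0],"roll":0,"claw":1},{"dp":[0,0,0],"roll":0,"claw":1},{"dp":[0,0,0],"roll":0,"claw":1}]'

```text
t: 16.17
tool_pos: [528.4, -1.1, 62.2]
ee_rot: [-1.196, -1.21, 1.226]
ft_force: [-12.0, -0.3, -0.0]
grip_width: 0.131
```

Request:
arm_command --deltas '[{"dp":[0,0,0.025],"roll":0,"claw":1},{"dp":[0,0,0.025],"roll":0,"claw":1},{"dp":[0,0,0.025],"roll":0,"claw":1},{"dp":[0,0,0.025],"roll":0,"claw":1},{"dp":[0,0,0.025],"roll":0,"claw":1},{"dp":[0,0,0.025],"roll":0,"claw":1},{"dp":[0,0,0.025],"roll":0,"claw":1},{"dp":[0,0,0.025],"roll":0,"claw":1}]'

```text
t: 16.83
tool_pos: [527.2, 0.2, 64.2]
ee_rot: [-1.205, -1.224, 1.217]
ft_force: [-0.1, 0.9, -2.3]
grip_width: 0.132
```

Request:
arm_command --deltas '[{"dp":[0,0,0.1],"roll":0,"claw":1},{"dp":[0,0,0.2],"roll":0,"claw":1},{"dp":[0,0,0.4],"roll":0,"claw":1},{"dp":[0,0,0.4],"roll":0,"claw":1},{"dp":[0,-0.2,0.4],"roll":0,"claw":1},{"dp":[0,-0.2,0.4],"roll":0,"claw":1},{"dp":[0,-0.1,0.3],"roll":0,"claw":1},{"dp":[0,0,0.2],"roll":0,"claw":1}]'

```text
t: 17.5
tool_pos: [429.0, -1.4, 84.7]
ee_rot: [-1.204, -1.223, 1.218]
ft_force: [0.5, -0.6, -1.6]
grip_width: 0.134
```

Request:
arm_command --deltas '[{"dp":[0,0,0],"roll":0,"claw":1},{"dp":[0,0,0],"roll":0,"claw":1}]'

```text
t: 17.67
tool_pos: [429.9, -1.4, 83.8]
ee_rot: [-1.203, -1.222, 1.219]
ft_force: [0.3, 0.1, -2.5]
grip_width: 0.137
```

```bash
python3 - <<'E'
from h import *
np.set_printoptions(precision=3,suppress=True)
st=r.get_state();print(st['t'],st['tool_pos'],st['ft_force'])
I=r.read_camera('wrist');cv2.imwrite('pics/w9.png',I[:,:,::-1]);J=r.read_camera('scene');crop(J,210,120,390,250,4,'pics/c9.png')
print(R.from_rotvec(st['ee_rot']).as_matrix())
E
```

```text
17.6667 [429.855  -1.408  83.792] [ 0.349  0.062 -2.541]
[[-0.015  0.002 -1.   ]
 [ 1.     0.    -0.015]
 [ 0.    -1.    -0.002]]
```

View pics/c9.png

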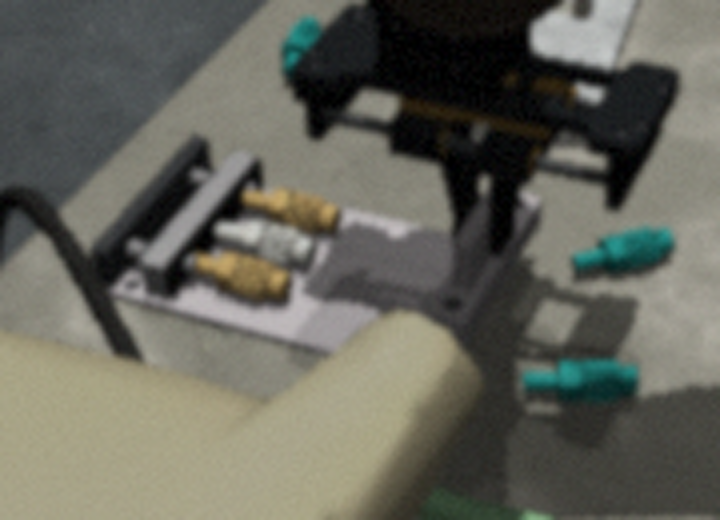

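View pics/w9.png

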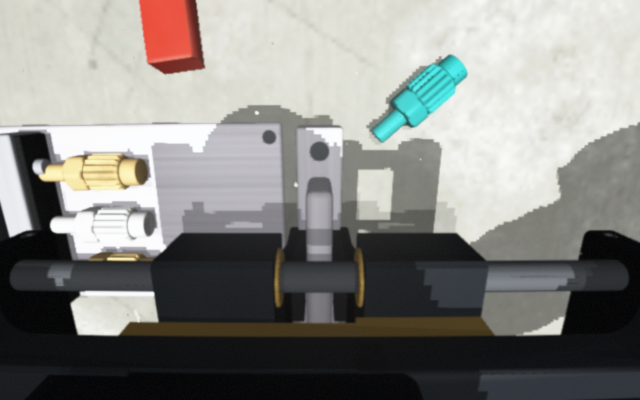

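```bash
python3 - <<'E'
from h import *
np.set_printoptions(precision=1,suppress=True)
W=cam('wrist');print(onz(W,[(372,140),(381,142)],8),onz(W,[(283,125)],6)); C=cam('scene')
print(onz(C,[(210+572/4,120+262/4),(210+523/4,120+382/4)],8))
E
```

```text
[[398.1 -51.7   8. ]
 [392.4 -50.6   8. ]] [[454. -60.   6.]]
[[395.2 -59.7   8. ]
 [384.4  47.5   8. ]]
```

Request:
arm_command --deltas '[{"dp":[0,0,0.12],"roll":0,"claw":1},{"dp":[0,0.35,0],"roll":0,"claw":1},{"dp":[0,0.2,0],"roll":0,"claw":1},{"dp":[0,0.1,0],"roll":0,"claw":1},{"dp":[0,0.04,0],"roll":0,"claw":1},{"dp":[0,0,0],"roll":0,"claw":1},{"dp":[0,0,0],"roll":0,"claw":1}]'

```text
t: 18.35
tool_pos: [424.9, -1.7, 56.0]
ee_rot: [-1.202, -1.22, 1.22]
ft_force: [0.0, 0.7, -3.3]
grip_width: 0.136
```

Request:
arm_command --deltas '[{"dp":[0,0.02,0],"roll":0,"claw":1},{"dp":[0,0.02,0],"roll":0,"claw":1},{"dp":[0,0,0],"roll":0,"claw":1}]'

```text
t: 18.6
tool_pos: [424.7, -1.7, 54.5]
ee_rot: [-1.203, -1.22, 1.219]
ft_force: [-0.6, -0.0, -2.3]
grip_width: 0.137
```

Request:
arm_command --deltas '[{"dp":[0,0.015,0],"roll":0,"claw":1},{"dp":[0,0,0],"roll":0,"claw":1}]'

```text
t: 18.77
tool_pos: [424.9, -1.7, 54.4]
ee_rot: [-1.203, -1.221, 1.22]
ft_force: [-1.1, 0.2, 4.2]
grip_width: 0.13
```

Request:
arm_command --deltas '[{"dp":[0,0.015,0],"roll":0,"claw":1},{"dp":[0,0,0],"roll":0,"claw":1}]'

```text
t: 18.93
tool_pos: [425.0, -1.7, 54.4]
ee_rot: [-1.203, -1.221, 1.22]
ft_force: [-2.5, 0.6, 10.4]
grip_width: 0.133
```

Request:
arm_command --deltas '[{"dp":[0,-0.015,0],"roll":0,"claw":1},{"dp":[0,0,0],"roll":0,"claw":0.55},{"dp":[0,0,0],"roll":0,"claw":0.55},{"dp":[0,0,0],"roll":0,"claw":0.55},{"dp":[0,0,0],"roll":0,"claw":0.55},{"dp":[0,0,0],"roll":0,"claw":0.55}]'

```text
t: 19.43
tool_pos: [424.6, -1.7, 53.6]
ee_rot: [-1.202, -1.22, 1.22]
ft_force: [0.8, -0.1, 0.5]
grip_width: 0.403
```

```bash
python3 - <<'E'
from h import *
I=r.read_camera('wrist');cv2.imwrite('pics/w10.png',I[:,:,::-1]);st=r.get_state();print(st['t'],st['tool_pos'],st['ft_force'],st['grip_width'])
E
```

```text
19.4833 [424.56673606  -1.72653924  53.63952645] [0.39058588 0.47954495 0.2356729 ] 0.4269518092761844
```

View pics/w10.png

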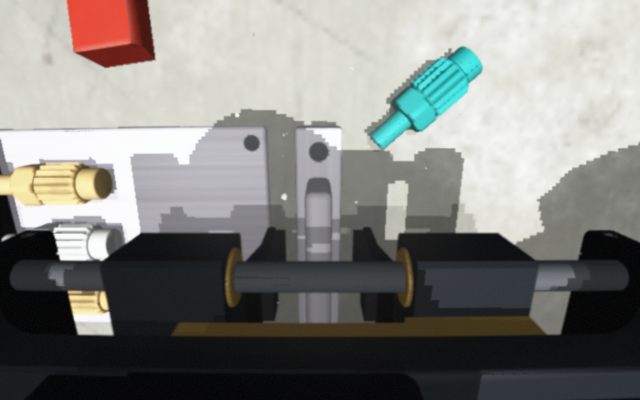

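Released and standing between the nest edge (col 268) and the turquoise part (tip at col 375). Now I'll lift straight up.

Request:
arm_command --deltas '[{"dp":[0,-0.3,0],"roll":0,"claw":0.55},{"dp":[0,-0.6,0],"roll":0,"claw":0.55},{"dp":[0,-0.9,0],"roll":0,"claw":0.55},{"dp":[0,-0.9,0],"roll":0,"claw":0.55},{"dp":[0,-0.9,0],"roll":0,"claw":0.55},{"dp":[0,-0.9,0],"roll":0,"claw":0.55},{"dp":[0,-0.4,0],"roll":0,"claw":0.55},{"dp":[0,0,0],"roll":0,"claw":0.55}]'

```text
t: 20.15
tool_pos: [426.8, -1.2, 254.2]
ee_rot: [-1.207, -1.229, 1.214]
ft_force: [0.0, 0.0, -0.3]
grip_width: 0.448
```

Request:
arm_command --deltas '[{"dp":[0,0,0],"roll":0,"claw":0.55},{"dp":[0,0,0],"roll":0,"claw":0.55},{"dp":[0,0,0],"roll":0,"claw":0.55}]'

```text
t: 20.4
tool_pos: [423.7, -2.0, 248.1]
ee_rot: [-1.201, -1.217, 1.222]
ft_force: [-0.5, 0.6, -0.9]
grip_width: 0.447
```

```bash
python3 - <<'E'
from h import *
np.set_printoptions(precision=2,suppress=True)
st=r.get_state();print(st['t'],st['tool_pos'])
I=r.read_camera('wrist');cv2.imwrite('pics/w11.png',I[:,:,::-1]);crop(I,60,40,380,260,2.4,'pics/w11c.png');J=r.read_camera('scene');crop(J,210,120,390,250,4,'pics/c11.png')
E
```

```text
20.4 [423.67  -1.98 248.13]
```

View pics/w11c.png

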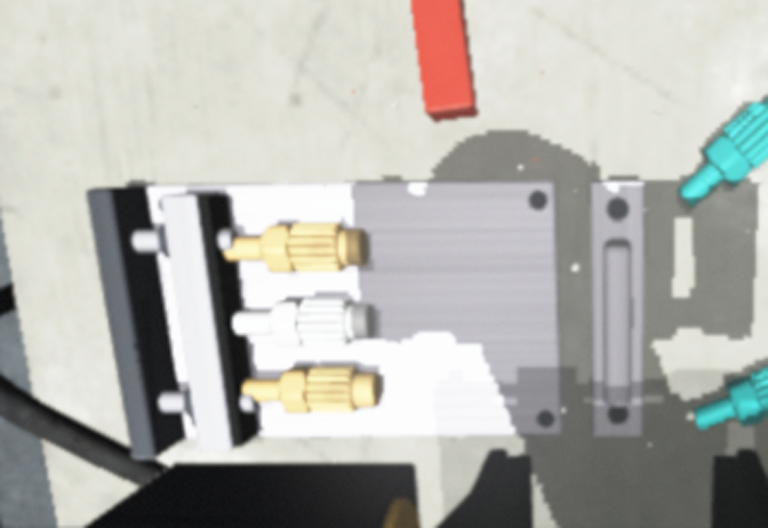

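View pics/c11.png

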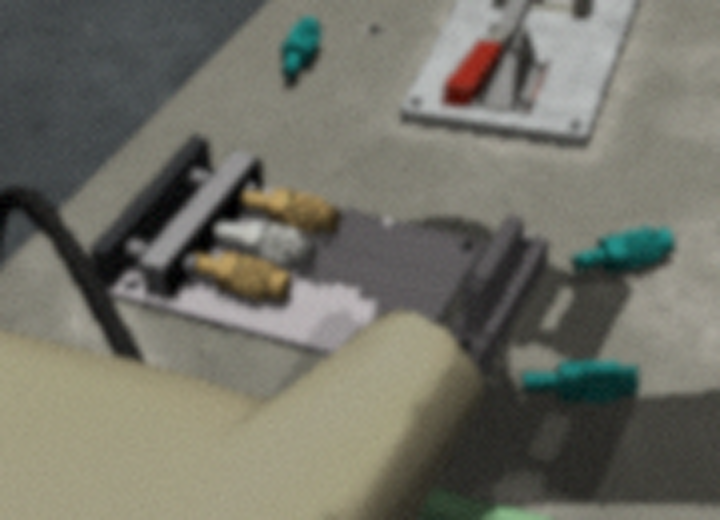

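```bash
python3 - <<'E'
from h import *
np.set_printoptions(precision=2,suppress=True)
W=cam('wrist');g=lambda x,y:(60+x/2.4,40+y/2.4)
for a,b in(((366,246),(228,250)),((373,321),(234,322)),((380,389),(244,389))):
  P=onz(W,[g(*a),g(*b)],18);d=P[1]-P[0];print(P[:,:2],np.linalg.norm(d),'angle to nest x',np.arctan2(d[1],d[0])-0.017)
P=onz(W,[g(198,195),g(235,445)],33);print(P)
E
```

```text
[[539.53 -31.27]
 [602.9  -28.79]] 63.41705062311505 angle to nest x 0.022262999737980176
[[538.6    3.39]
 [603.82   4.68]] 65.2339574555263 angle to nest x 0.002814903539566649
[[537.45  36.32]
 [602.67  37.25]] 65.21939469097624 angle to nest x -0.0027815695148744966
[[606.13 -54.12  33.  ]
 [602.71  60.05  33.  ]]
```

```bash
python3 -c "
from workcell import r
print(r.sign_off())"
```

```text
the job is handed in; nothing more can be done
None
```

The job is done and handed in, at about 20.5 s of the 72 s allowed. No verdict was reported, so what follows is from my own readings and pictures.

**Push:** I picked up the straightedge and pushed the three couplers together onto the seal bar. The bar then slid about 18 mm at a 3–4 N drag until it stopped at its collars.

**Pressing:** I held the row for about 1.5 s with 11–12.6 N on the wrist sensor. That sensor reads a few tenths of a newton off the true force on the bar. The highest reading at any time was 12.6 N.

**Straightedge:** I backed off gently and stood it upright on the bench in front of the nest, about 15 mm clear of the base plate and of the turquoise look-alike.

**Last checks:** From the final pictures, all three coupler noses lie against the bar. Their angles to square measured about 0.02, 0.00 and 0.00 rad, where the limit is 0.087. The gripper ended clear above everything.

**Weaker points:**
- The wrist camera's lengths came out up to about 5% off the given sizes, and its positions differed by up to 4 mm between views. The gaps at the bar are therefore judged by eye as touching, not measured to the millimetre.
- I never measured the green handle and hook again at the end. The arm never went near them.

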